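Tighten a castle nut to the pin hole and lock it

ROBOT

A 7-joint arm with a two-finger parallel gripper is mounted at the origin on a cart in front of the work surface, level with it; the furniture and walls round the work are solid. World frame = base frame: x ahead of the robot, y to its left, z up, the work surface at z = 0. Lengths are in m, angles in rad, forces in N, time in s.
With the tool pointing down it reaches from about 0.35 to 0.9 m from the base axis. Payload 8.1 kg.
Tool frame: the origin (TCP) lies on the centre line of the jaws, within the pads' length; the fingertips stand 19 mm ahead of it and the grasp point (between the pads) is the TCP (arm.tip_reach is the distance from the TCP to the fingertips, in m); z points along the fingers, y is the line along which they close (so a half turn about z gives the same grasp; the last joint's range is limited). The gripper opens to 92 mm and grips with 3 to 60 N. Pads are 19 mm wide; open, the fingers measure 130 mm over their backs; the gripper's body (75 mm by 190 mm) begins 47 mm behind the grasp point.
Start: joints at [1.033, 0.434, 0.025, 1.573, -0.012, 1.134, -0.075], TCP at [0.263, -0.567, 0.246] pointing down, gripper open.
Joint ranges: [-2.62, 2.62], [-0.44, 2.09], [-1.27, 1.32], [0.08, 2.57], [-1.32, 4.46], [0.12, 2], [-2.74, 2.74]. Speed limits (rad/s): [2.22, 2.22, 3.01, 3.01, 3.14, 3.14, 3.14].

INTERFACE

Orientations are given as a rotation vector (axis times angle).
In Python, from cell import arm gives the robot as it stands.
- The arm moves only by the tool arm_command, never from a script. Its argument "targets" is a list that holds one entry, the list of rows, each a list of 6 numbers: the shift along the tool's x, y, z in m, then the turn, a rotation vector about the tool's x, y, z in rad. A call has 1 to 10 rows; each row shifts and turns the commanded pose from where the row before left it, along the tool's axes as they then stand; what a row does not reach is not made up. A row lasts 1/8 s, in which the tool goes at most 62.5 mm and 10.7 degrees, less where a joint would pass 70% of its speed; a pose out of reach is approached as far as the arm can. A call with a gripper value outside its range is refused whole. "jaw" is the finger opening in m, from 0 to 0.0918, set as the call begins (left out, the last holds). The fingers move at their own pace and stop on an object; "newtons" is the grip in N (left out, the last holds). Time passes only in rows, so rows that do not move let the fingers close. It gives the time, the measured TCP pose, the force, the opening and the grip force at its end, in the units of the state.
- arm.observe(): the state, without advancing time (a new reading comes with each control period).
- arm.get_image(name): name is "scene" or "top"; returns a dict with "pixels" (480x640x3 uint8, red, green, blue), "z_map" (480x640 float32, m along the optical axis (not along the pixel's ray), 0 where there is no reading), "fx", "fy", "cx", "cy" (pixels), "xyz" and "rotation" of the camera in the world. Camera axes: x right, y down, z forward; pixel columns grow to the right and rows downward; lengths in m; the calibration is good to about 2 mm. A picture is of the moment at which its call begins.
- arm.sign_off(): hands the job in; it is judged then, once.
The state is a dict: "clock": time; "joints": joint angles; "dq": joint speeds; "joint_efforts": joint torques, N m; "position": TCP position; "ee_rot": TCP orientation; "force": force on the tool from outside, world axes, zero at the start; "ft_torque": the same for the moment, N m; "width": opening from 0.0 (shut) to 1.0 (fully open); "gripper_force": force on a finger pad.
Only numpy, scipy, OpenCV 4.12 (cv2) and the standard library are available. Lean on these libraries where they do the work, as an engineer would, in place of code of your own. Each camera call takes 0.05 s, during which the arm holds its last target. There are 200 camera calls.

TASK

The arm of the small swivel watch-case holder already stands at the right angle, but its castle nut is still loose. Tighten the nut clockwise until it is snug (the pointer on its flange reaches the raised mark on the plate), then turn it on clockwise only as far as it takes to bring the next slot in line with the hole in the stud, where the locking pin points. Then push the locking pin fully home through that slot and let go; do not tighten past that slot and leave the things lying around where they are.

Things in the scene. Friction and masses are not known exactly. Their poses are not given: they have to be found in the camera images.
- holder_foot: Foot of the holder, fixed to the bench: grey round base (diameter 110, 10 high), above it a round dark clamp plate (diameter 72, top at 38 mm). Origin on the bench, on the common vertical axis of foot, stud and nut.
- swivel_arm: Steel swivel arm, fixed for this job, at an angle within 20 degrees of the foot's. Origin on the bench, on the same vertical axis. Toward its +y a round watch-case rest (centre 76 mm from the axis, 32 mm high); toward its -y an upright pin bracket (62 to 70 mm from the axis, 22 wide, top at 70 mm).
- stud_top (a point): Centre of the upper end of the dark threaded stud (diameter 16, 71 mm above the bench) on the axis; it sticks up through the nut and belongs to the swivel arm. A line across its end shows the direction of its cross hole, which runs along the arm's y, 59.5 mm above the bench.
- castle_nut (a joint): Steel castle nut round the stud. Value in rad, growing as it turns clockwise seen from above; 0 = just snug; starts at -0.9 to -0.5. It does not rise or sink and stays where it is left. Turning takes about 0.13 N m when loose, rising evenly to 0.22 at 0.9. The right slot comes in line at 0.17 to 0.87, depending on the arm's angle; past 1.0 is too far.
- nut_slot (a point): Middle of the one of the six equal slots that first comes in line after snug; 16 mm from the axis, 59.5 mm above the bench. Nut: hexagon 36 mm across flats, plain from 41 to 54 mm above the bench, then teeth up to 64 mm; slots open on top, 8 mm wide, in the middle of each flat, so the direction from the axis to the slot is its flat's normal. Flange below: diameter 48.
- nut_pointer (a point): Tip of the small pointer, 3 mm wide, that sticks out of the nut's flange, 31 mm from the axis, 40 mm above the bench.
- snug_mark (a point): Small bright raised rib, 2.4 mm wide, on the dark clamp plate's rim, 33.5 mm from the axis, 39 mm above the bench, on the foot's -x side. The nut is snug when the pointer reaches it.
- pin_hole (a point): Point on the line of the stud's cross hole, 16 mm from the axis on the pin's side, 59.5 mm above the bench. The slot is in line when nut_slot is here.
- lock_pin (a joint): Captive steel locking pin, diameter 6, round nose, sliding level in the bracket straight toward the axis, 59.5 mm above the bench. Value in m pushed in: starts 0 to 0.010; at 0 its nose is 56 mm from the axis; 0.052 = fully home on its stop, nose inside the stud. Stays where left, slides with about 1.2 N; the nut's teeth stop it if no slot is in line.
- pin_knob (a point): Centre of the pin's black knurled knob, diameter 20, 16 long along the pin; 140 mm from the axis at pin value 0, 88 mm when home.
- loupe: Bystander: black eye loupe, diameter 36, 32 high. Origin under its centre.
- putty_tin: Bystander: small round tin, diameter 47, 20 high. Origin under its centre.
- tape_roll: Bystander: roll of tape lying flat, diameter 92, 20 high. Origin under its centre.
- tweezers: Bystander: brass tweezers lying flat, 121 long along their y, 9 high. Origin under the middle.
Things that resemble listed ones, but are neither listed nor needed, are in the scene too. There is more than one size of the holder_foot; the job needs the largest.

How it is judged:
By the outcome, as a careful person would: the job done as asked, in the order asked, and still so for the second after the job is handed in, with the robot touching nothing.
It also fails if it takes over 56 s, if anything falls off the work surface, if the arm or the gripper's body presses on something with over 40 N, if the wrist force passes 120 N, or if a joint passes its speed limit or range.

## Working session

There is one attempt and no reset: what is moved stays moved. The work goes in short steps, Python scripts to look and compute and a tool call to move; the robot and the scene stay as the last step left them, time stands still between calls to the robot, and variables do not carry over. Pictures are saved under pics/ and viewed, at most 10 in all, crops included, and the job is handed in when it is done.

Besides the shell and the picture viewer there is one more tool, called after "Call:" as name([rows], argument=value, ...), one row to a line, values as JSON. arm_command: Moves the arm, as the interface text tells. Its arguments: {"type":"object","properties":{"targets":{"type":"array","items":{"type":"array","items":{"type":"array","items":{"type":"number"}}}},"jaw":{"type":"number"},"newtons":{"type":"number"}},"required":["targets"]}

```bash
mkdir -p pics
cat > h.py <<'E'
import numpy as np, cv2, pickle
from cell import arm
def grab(n,save=None):
    im=arm.get_image(n)
    if save: cv2.imwrite('pics/'+save,im['pixels'][:,:,::-1])
    return im
def ray(im,u,v):
    d=np.array([(u-im['cx'])/im['fx'],(v-im['cy'])/im['fy'],1.]); return np.array(im['rotation']).reshape(3,3)@d
def onz(im,u,v,z):
    d=ray(im,u,v); o=np.array(im['xyz']); return o+d*(z-o[2])/d[2]
def proj(im,p):
    c=np.array(im['rotation']).reshape(3,3).T@(np.array(p)-im['xyz']); return im['fx']*c[0]/c[2]+im['cx'],im['fy']*c[1]/c[2]+im['cy']
def pt(im,u,v):
    return np.array(im['xyz'])+ray(im,u,v)*im['z_map'][int(v),int(u)]
E
python3 - <<'E'
from h import *
for n in ('top','scene'):
    im=grab(n,n+'1.png'); print(n,im['xyz'],np.round(im['rotation'],3).tolist(),im['fx'],im['cx'],im['cy'])
print(arm.observe())
E
```

```text
top [0.40026051 0.06235456 1.37257837] [-2.173, 2.149, -0.126] 562.48103709111 309.749729774155 243.36373811817109
scene [-0.48352797  0.57648576  0.6713534 ] [-1.226, 1.953, -1.196] 620.3550871843926 315.1680359565547 242.0440320375348
{'clock': 0.1, 'joints': array([ 1.03339751,  0.43514208,  0.02496106,  1.57400365, -0.01156922,
        1.13400882, -0.07510093]), 'dq': array([ 0.0012263 , -0.00139997, -0.00036643, -0.00218097, -0.00215941,
        0.00175703, -0.00038592]), 'joint_efforts': array([ 3.03348083e-03, -6.69130182e+01,  9.87803265e-01, -3.15142787e+01,
       -6.05736952e-02,  3.75374488e-02,  8.50433844e-05]), 'position': array([ 0.26303594, -0.56647508,  0.24503123]), 'ee_rot': array([-3.06634822e+00, -6.77252955e-01,  7.09239193e-04]), 'force': array([-0.24511192,  0.4388256 , -0.25702271]), 'ft_torque': array([-0.02496882,  0.01472276,  0.04344565]), 'gripper_force': 0.0, 'width': 0.996301990621765}
```

View pics/top1.png

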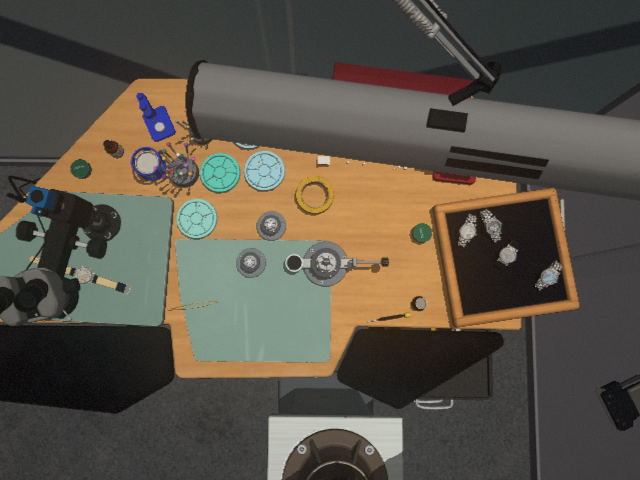

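View pics/scene1.png

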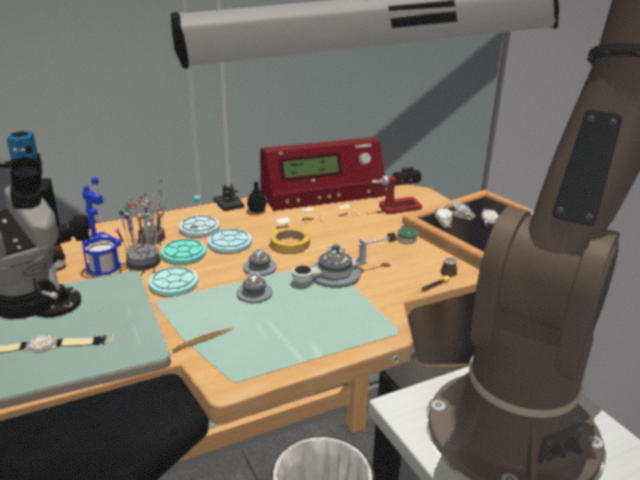

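The top view shows three holder feet, at (325,263), (271,225) and (250,262). The one at (325,263) is the largest and the only one with a rest, a bracket and a knob (385,262). Next I'll check it in a close crop. The camera "rotation" is a rotation vector, so my helper needs a fix for that.

```bash
sed -i "s/np.array(im\['rotation'\]).reshape(3,3)/cv2.Rodrigues(np.array(im['rotation']))[0]/" h.py
python3 - <<'E'
from h import *
im=grab('top'); 
c=im['pixels'][215:311,280:408,::-1]; cv2.imwrite('pics/c1.png',cv2.resize(c,None,fx=6.2,fy=6.2,interpolation=cv2.INTER_CUBIC))
for u,v in((325,263),(385,262),(293,263),(325,275),(365,263)): print(u,v,pt(im,u,v).round(4))
for n,z in(('stud',.071),('foot',.01)): print(n,onz(im,325,263,z).round(4), im['fx']/(1.372-z))
E
```

```text
325 263 [0.5081 0.0282 0.0666]
385 262 [ 0.5116 -0.1108  0.072 ]
293 263 [0.5102 0.1038 0.0316]
325 275 [0.482  0.0272 0.0375]
365 263 [ 0.5149 -0.0717 -0.0026]
stud [0.5078 0.0283 0.071 ] 432.34514764881624
foot [0.5128 0.0267 0.01  ] 412.98167187306166
```

View pics/c1.png

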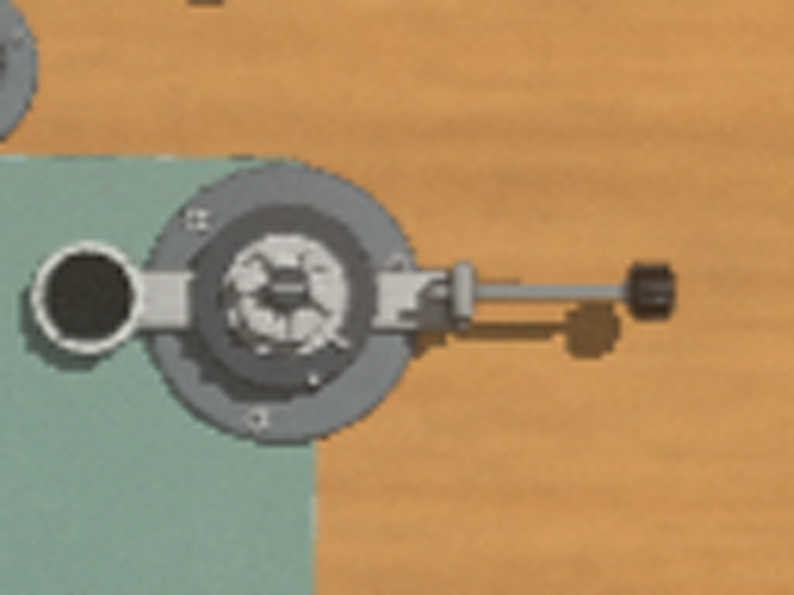

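The crop confirms it: nut centre at about (289,285), pointer tip (345,345), bright rib (313,380), rest (87,297), knob (651,291). Pin and bracket point to the right. Next I'll compute the axis, arm direction, pointer and mark angles, and flat angles.

Run:
```python
from h import *
ims=[grab('top') for _ in range(4)]; im=ims[0]; P=np.mean([i['pixels'].astype(float) for i in ims],0)
f=lambda x,y:(280+(x+.5)/6.2-.5,215+(y+.5)/6.2-.5)
g=P.mean(2)
def cen(m,u0,u1,v0,v1):
    k=np.zeros_like(m);k[v0:v1,u0:u1]=m[v0:v1,u0:u1]; v,u=np.nonzero(k); return u.mean(),v.mean(),len(u)
kn=cen((g<85),378,394,254,270); re=cen((g<75),285,303,254,272); print('knob,rest px',kn,re)
K=onz(im,*kn[:2],.0595); R=onz(im,*re[:2],.032)
print(K,R); d=(K-R)[:2]; L=np.hypot(*d); d/=L; A=R[:2]+.076*d
print('len',L,'pin value',.216-L,'arm -y dir deg',np.degrees(np.arctan2(d[1],d[0])),'axis',A)
print('stud',onz(im,*f(289,285),.071),'foot',onz(im,*f(281,304),.01))
for n,p,z in(('ptr',(345,345),.04),('mark',(313,380),.039)):
    q=onz(im,*f(*p),z)[:2]-A; print(n,np.hypot(*q),np.degrees(np.arctan2(q[1],q[0])))
# rectified view of nut top plane z=.064, 0.15mm/px
def rect(z,h,s):
    n=int(2*h/s); W=np.zeros((n,n,2),np.float32)
    for i in range(n):
        for j in range(n): W[i,j]=proj(im,(A[0]+h-i*s,A[1]+h-j*s,z))
    return cv2.remap(P.astype(np.uint8),W,None,cv2.INTER_CUBIC)
a=rect(.064,.03,.0001); b=rect(.04,.04,.0001333)
cv2.imwrite('pics/r1.png',cv2.resize(np.hstack([cv2.resize(a,(400,400)),cv2.resize(b,(400,400))]),(800,400))[:,:,::-1])
```

```text
knob,rest px (np.float64(383.65714285714284), np.float64(262.27142857142854), 70) (np.float64(293.82191780821915), np.float64(262.17808219178085), 146)
[ 0.51196439 -0.10928802  0.0595    ] [0.512136   0.10183733 0.032     ]
len 0.21112542480416938 pin value 0.004874575195830622 arm -y dir deg -90.04657107713854 axis [0.51207423 0.02583736]
stud [0.51351259 0.02559453 0.071     ] foot [0.51131791 0.02694775 0.01      ]
ptr 0.029398487932034444 -129.39009497717794
mark 0.03383031333010026 -161.72875140041185
```

View pics/r1.png

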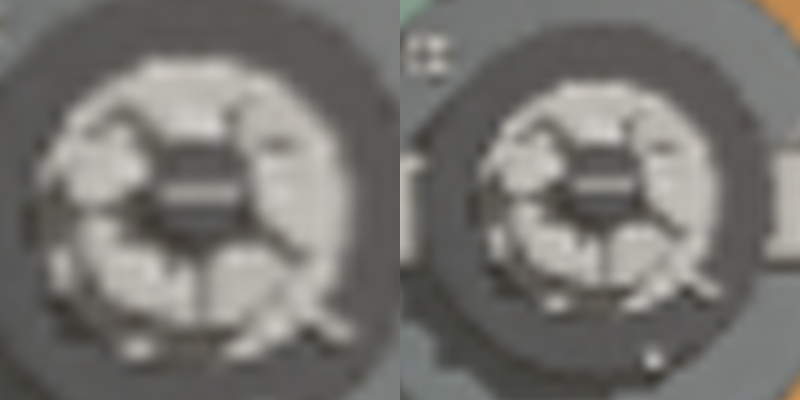

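Results: pin value is about 5 mm, the axis is near (0.5125, 0.026), and the pin lies along world -y. The pointer is about 31° short of the mark. Slots sit at multiples of 60° from the pointer, so the total turn is about 80° clockwise. First I'll move above the nut.

Call:
arm_command([
  [[0.03,-0.027,0,0,0,0],[0.03,-0.027,0,0,0,0],[0.03,-0.027,0,0,0,0],[0.03,-0.027,0,0,0,0],[0.03,-0.027,0,0,0,0],[0.03,-0.027,0,0,0,0],[0.03,-0.027,0,0,0,0],[0.03,-0.027,0,0,0,0]],
], jaw=0.055, newtons=30)

```text
clock: 1.35
position: [0.3904, -0.2687, 0.2459]
ee_rot: [3.067, 0.677, 0.0]
force: [0.6, -0.4, 0.2]
width: 0.598
gripper_force: 0.0
```

Call:
arm_command([
  [[0.03,-0.027,0,0,0,0],[0.03,-0.027,0,0,0,0],[0.03,-0.027,0,0,0,0],[0.03,-0.027,0,0,0,0],[0.03,-0.027,0,0,0,0],[0.03,-0.027,0,0,0,0],[0.03,-0.027,0,0,0,0],[0,0,0,0,0,-0.12],[0,0,0,0,0,-0.12],[0,0,0,0,0,-0.12]],
])

```text
clock: 2.6
position: [0.5008, -0.0099, 0.2457]
ee_rot: [2.894, 1.222, -0.0]
force: [-0.7, 0.5, 0.2]
width: 0.6
gripper_force: 0.0
```

```bash
cat >> h.py <<'E'
def st(tx=None,ty=None,a=None):
    s=arm.observe(); R=cv2.Rodrigues(np.array(s['ee_rot']))[0]; p=s['position']
    A=(np.degrees(np.arctan2(R[1,1],R[0,1]))+180)%360
    print('t',s['clock'],'p',p.round(4),'a(y)',round(A,2),'zdir',R[:,2].round(3),'q',s['joints'].round(2),'F',s['force'].round(1),'M',s['ft_torque'].round(2),'w',round(s['width']*.0918,4),'gf',s['gripper_force'])
    if tx is not None: print('tool shift',(R.T@np.array([tx-p[0],ty-p[1],0])).round(4), 'turn about z (rad)',[round(np.radians((A-b+90)%180-90),3) for b in a])
E
python3 -c "
from h import *
st(.5125,.026,[169])
im=grab('top');print(pt(im,400,110),pt(im,320,160))"
```

```text
t 2.6 p [ 0.5008 -0.0099  0.2457] a(y) 135.78 zdir [ 0. -0. -1.] q [ 0.21  0.26 -0.37  1.85  0.11  1.05 -0.97] F [-0.7  0.5  0.2] M [-0.07 -0.06 -0.05] w 0.0551 gf 0.0
tool shift [ 0.0339 -0.0167 -0.    ] turn about z (rad) [np.float64(-0.58)]
[ 0.71217002 -0.07545081  0.5218611 ] [0.76773917 0.04125814 0.01488118]
```

Call:
arm_command([
  [[0.034,-0.0167,0,0,0,0],[0,0,0.03,0,0,-0.12],[0,0,0.03,0,0,-0.12],[0,0,0.03,0,0,-0.12],[0,0,0.02,0,0,-0.12],[0,0,0.02,0,0,-0.1],[0,0,0,0,0,0]],
])

```text
clock: 3.52
position: [0.5118, 0.0256, 0.1146]
ee_rot: [-2.429, -1.989, 0.004]
force: [0.4, 0.6, -0.1]
width: 0.599
gripper_force: 0.0
```

```bash
python3 -c "
from h import *
st(.5125,.026,[169])
im=grab('top');im2=grab('scene')
cv2.imwrite('pics/a.png',np.hstack([cv2.resize(im['pixels'][200:320,260:420],(400,300),interpolation=2),cv2.resize(im2['pixels'][200:320,240:400],(400,300),interpolation=2)])[:,:,::-1])"
```

```text
t 3.525 p [0.5118 0.0256 0.1146] a(y) 168.63 zdir [-0.003 -0.    -1.   ] q [ 0.2   0.46 -0.47  1.96  0.28  0.79 -0.63] F [ 0.4  0.6 -0.1] M [-0.07 -0.06  0.01] w 0.055 gf 0.0
tool shift [ 0.0005  0.0006 -0.    ] turn about z (rad) [np.float64(-0.006)]
```

View pics/a.png

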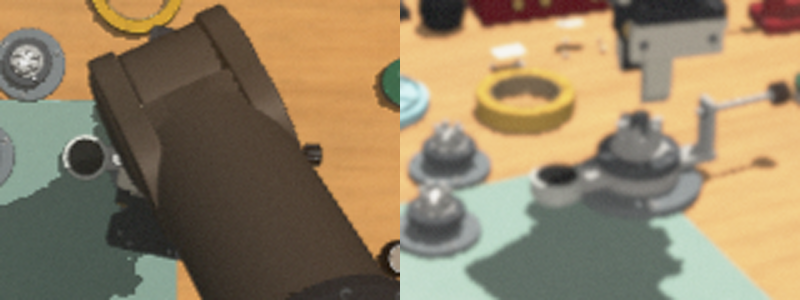

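The scene half shows the finger over the nut at (650,60), with the nut at (640,130). The top view is blocked by the arm. Next I'll go down around the nut and close on it.

Call:
arm_command([
  [[0.0005,0.0005,0.02,0,0,0],[0,0,0.015,0,0,0],[0,0,0.01,0,0,0],[0,0,0.005,0,0,0],[0,0,0,0,0,0]],
])

```text
clock: 4.25
position: [0.5133, 0.0264, 0.0656]
ee_rot: [-2.428, -1.993, 0.0]
force: [-0.7, -0.7, -0.3]
width: 0.599
gripper_force: 0.0
```

```bash
python3 -c "
from h import *
st(.5125,.026,[169])"
```

```text
t 4.25 p [0.5133 0.0264 0.0656] a(y) 168.76 zdir [-0. -0. -1.] q [ 0.16  0.53 -0.43  2.    0.34  0.68 -0.68] F [-0.7 -0.7 -0.3] M [-0.04 -0.08 -0.02] w 0.055 gf 0.0
tool shift [-0.0005 -0.0007  0.    ] turn about z (rad) [np.float64(-0.004)]
```

Call:
arm_command([
  [[0,-0.0005,0.002,0,0,0],[0,0,0,0,0,0],[0,0,0,0,0,0],[0,0,0,0,0,0],[0,0,0,0,0,0],[0,0,0,0,0,0],[0,0,0,0,0,0]],
], jaw=0.03, newtons=30)

```text
clock: 5.12
position: [0.5137, 0.0263, 0.064]
ee_rot: [2.428, 1.992, 0.002]
force: [5.2, -1.2, -1.9]
width: 0.389
gripper_force: 30.0
```

```bash
python3 -c "
from h import *
st(.5125,.026,[169])"
```

```text
t 5.125 p [0.5137 0.0263 0.064 ] a(y) 168.75 zdir [ 0.002  0.    -1.   ] q [ 0.16  0.53 -0.43  2.    0.34  0.67 -0.68] F [ 5.2 -1.2 -1.9] M [-0.32 -0.92  0.05] w 0.0357 gf 29.964913681615144
tool shift [-0.0005 -0.0011 -0.    ] turn about z (rad) [np.float64(-0.004)]
```

The width of 35.7 mm shows the jaws are seated on the flats. Now I'll turn clockwise.

Call:
arm_command([
  [[0,0.001,0,0,0,0.05],[0,0,0,0,0,0.08],[0,0,0,0,0,0.08],[0,0,0,0,0,0.08],[0,0,0,0,0,0.08],[0,0,0,0,0,0.08],[0,0,0,0,0,0.08],[0,0,0,0,0,0]],
])

```text
clock: 6.12
position: [0.5138, 0.0263, 0.064]
ee_rot: [2.865, 1.288, 0.0]
force: [1.3, -0.3, 3.3]
width: 0.39
gripper_force: 30.0
```

```bash
python3 -c "
from h import *
st(.5137,.026,[90])"
```

```text
t 6.125 p [0.5138 0.0263 0.064 ] a(y) 138.42 zdir [ 0. -0. -1.] q [ 0.06  0.51 -0.29  2.01  0.23  0.65 -1.1 ] F [ 1.3 -0.3  3.3] M [ 0.05 -0.11 -0.09] w 0.0358 gf 29.953372073359787
tool shift [-0.0003  0.0002  0.    ] turn about z (rad) [np.float64(0.845)]
```

Call:
arm_command([
  [[0,0,0,0,0,0.08],[0,0,0,0,0,0.08],[0,0,0,0,0,0.08],[0,0,0,0,0,0.08],[0,0,0,0,0,0.08],[0,0,0,0,0,0.08],[0,0,0,0,0,0.08],[0,0,0,0,0,0.08],[0,0,0,0,0,0.08],[0,0,0,0,0,0]],
])

```text
clock: 7.38
position: [0.5138, 0.0264, 0.0639]
ee_rot: [-3.135, -0.199, -0.0]
force: [1.1, -0.8, 5.6]
width: 0.391
gripper_force: 30.0
```

```bash
python3 -c "
from h import *
st(.5137,.026,[90])"
```

```text
t 7.375 p [0.5138 0.0264 0.0639] a(y) 97.26 zdir [ 0.  0. -1.] q [-0.09  0.49 -0.09  2.02  0.07  0.63 -1.67] F [ 1.1 -0.8  5.6] M [ 0.21 -0.04 -0.03] w 0.0359 gf 29.956288319081068
tool shift [-0.0001  0.0004 -0.    ] turn about z (rad) [np.float64(0.127)]
```

Call:
arm_command([
  [[0,0,0,0,0,0.06],[0,0,0,0,0,0.06],[0,0,0,0,0,0],[0,0,0,0,0,0]],
])

```text
clock: 7.88
position: [0.5138, 0.0264, 0.064]
ee_rot: [-3.141, -0.012, -0.0]
force: [-0.6, -1.1, 4.9]
width: 0.388
gripper_force: 30.0
```

```bash
python3 -c "
from h import *
st(.5137,.026,[90])"
```

```text
t 7.875 p [0.5138 0.0264 0.064 ] a(y) 90.45 zdir [ 0.  0. -1.] q [-0.11  0.49 -0.06  2.03  0.05  0.62 -1.76] F [-0.6 -1.1  4.9] M [ 0.23  0.02 -0.  ] w 0.0356 gf 29.95641527697444
tool shift [-0.0001  0.0004 -0.    ] turn about z (rad) [np.float64(0.008)]
```

Aligned to within 0.5°. Now I'll release, rise, and move out beyond the knob.

Call:
arm_command([
  [[0,0,0,0,0,0.0],[0,0,0,0,0,0],[0,0,0,0,0,0],[0,0,-0.02,0,0,0],[0,0,-0.03,0,0,0],[0,0,-0.03,0,0,0],[0,0,0,0,0,0]],
], jaw=0.046)

```text
clock: 8.75
position: [0.5151, 0.0264, 0.1457]
ee_rot: [-3.141, -0.008, -0.006]
force: [-0.1, 0.7, -0.0]
width: 0.502
gripper_force: 0.0
```

Call:
arm_command([
  [[0,0.04,0,0,0,0],[0,0.05,0,0,0,0],[0,0.05,0,0,0,0],[0,0.05,0,0,0,0],[0,0,0,0,0,0]],
], jaw=0.0)

```text
clock: 9.38
position: [0.5134, -0.1687, 0.1426]
ee_rot: [3.14, -0.003, -0.003]
force: [-0.3, 1.2, 0.1]
width: 0.022
gripper_force: 0.0
```

Run:
```python
from h import *
st(.5138,-.165,[90])
im=grab('top')
A=np.array([.5122,.0258])
def rect(z,h,s):
    n=int(2*h/s); W=np.zeros((n,n,2),np.float32)
    for i in range(n):
        for j in range(n): W[i,j]=proj(im,(A[0]+h-i*s,A[1]+h-j*s,z))
    return cv2.remap(im['pixels'],W,None,cv2.INTER_CUBIC)
a=rect(.064,.03,.00015);b=cv2.resize(im['pixels'][225:305,305:385],(400,400),interpolation=2)
cv2.imwrite('pics/b.png',np.hstack([a,b])[:,:,::-1])
```

```text
t 9.375 p [ 0.5134 -0.1687  0.1426] a(y) 89.88 zdir [-0.002 -0.002 -1.   ] q [ 0.22  0.41 -0.01  1.9   0.01  0.83 -1.36] F [-0.3  1.2  0.1] M [0.05 0.05 0.03] w 0.002 gf 0.0
tool shift [ 0.0004 -0.0037 -0.    ] turn about z (rad) [np.float64(-0.002)]
```

View pics/b.png

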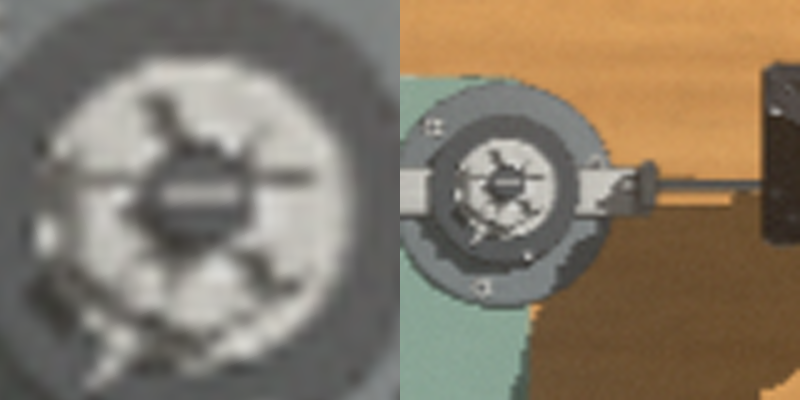

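The nut picture shows the slots running horizontally through the stud in line with the pin (rows ~178, columns 80–130 and 250–310). The pointer is at lower left, about 48° past the mark, as expected. Next I'll go down behind the knob.

Call:
arm_command([
  [[0.0004,0,0.03,0,0,0],[0,0,0.03,0,0,0],[0,0,0.02,0,0,0],[0,0,0,0,0,0],[0,-0.02,0,0,0,0],[0,0,0,0,0,0]],
])

```text
clock: 10.18
position: [0.5158, -0.1408, 0.0646]
ee_rot: [-3.14, -0.013, -0.002]
force: [-0.9, 0.2, -0.1]
width: 0.004
gripper_force: 0.0
```

Run:
```python
from h import *
st(.5138,-.0886,[90])
im=grab('scene');P=pt
u,v=proj(im,(.513,-.11,.06)); u,v=int(u),int(v)
cv2.imwrite('pics/d.png',cv2.resize(im['pixels'][v-45:v+45,u-90:u+30,::-1],(800,600),interpolation=2))
```

```text
t 10.175 p [ 0.5158 -0.1408  0.0646] a(y) 90.49 zdir [ 0.001  0.001 -1.   ] q [ 0.18  0.51 -0.02  1.98  0.01  0.65 -1.41] F [-0.9  0.2 -0.1] M [0.04 0.05 0.01] w 0.0004 gf 0.0
tool shift [-0.0015 -0.0522  0.0001] turn about z (rad) [np.float64(0.009)]
```

View pics/d.png

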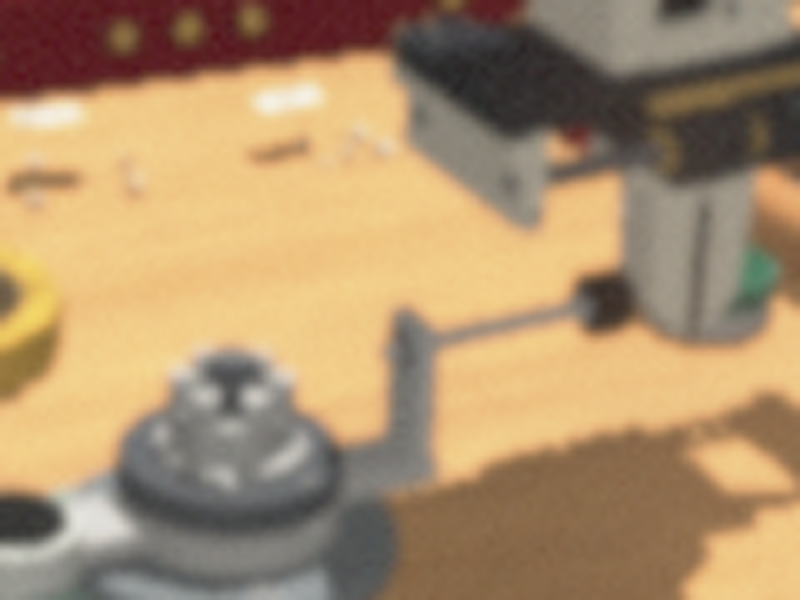

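The closed fingers at column 690 stand just behind the black knob (605,300). The bracket and pin lead to the nut at (235,400). Now I'll push toward +y (tool -y).

Call:
arm_command([
  [[-0.0015,-0.005,0,0,0,0],[0,-0.006,0,0,0,0],[0,-0.006,0,0,0,0],[0,-0.006,0,0,0,0],[0,-0.005,0,0,0,0],[0,-0.004,0,0,0,0],[0,0,0,0,0,0]],
])

```text
clock: 11.1
position: [0.5134, -0.1112, 0.0637]
ee_rot: [-3.141, -0.009, 0.0]
force: [-0.5, 0.4, 0.4]
width: 0.002
gripper_force: 0.0
```

```bash
python3 -c "
from h import *
st(.5138,-.0886,[90])"
```

```text
t 11.1 p [ 0.5134 -0.1112  0.0637] a(y) 90.31 zdir [-0.  0. -1.] q [ 0.12  0.51 -0.02  2.    0.01  0.63 -1.47] F [-0.5  0.4  0.4] M [0.03 0.06 0.  ] w 0.0002 gf 0.0
tool shift [ 0.0006 -0.0226  0.    ] turn about z (rad) [np.float64(0.005)]
```

Call:
arm_command([
  [[0,-0.004,0,0,0,0],[0,-0.004,0,0,0,0],[0,-0.004,0,0,0,0]],
])

```text
clock: 11.48
position: [0.5133, -0.0995, 0.0637]
ee_rot: [3.142, 0.007, -0.0]
force: [-0.9, -1.4, -0.5]
width: 0.003
gripper_force: 0.6
```

```bash
python3 -c "
from h import *
st(.5138,-.0886,[90])
im=grab('scene')
u,v=proj(im,(.513,-.06,.06)); u,v=int(u),int(v)
cv2.imwrite('pics/e.png',cv2.resize(im['pixels'][v-45:v+45,u-60:u+60,::-1],(800,600),interpolation=2))"
```

```text
t 11.475 p [ 0.5133 -0.0995  0.0637] a(y) 90.27 zdir [-0. -0. -1.] q [ 0.1   0.5  -0.02  2.01  0.01  0.63 -1.49] F [-0.9 -1.4 -0.5] M [-0.21  0.08 -0.05] w 0.0003 gf 0.644661106307467
tool shift [ 0.0006 -0.0109 -0.    ] turn about z (rad) [np.float64(0.005)]
```

View pics/e.png

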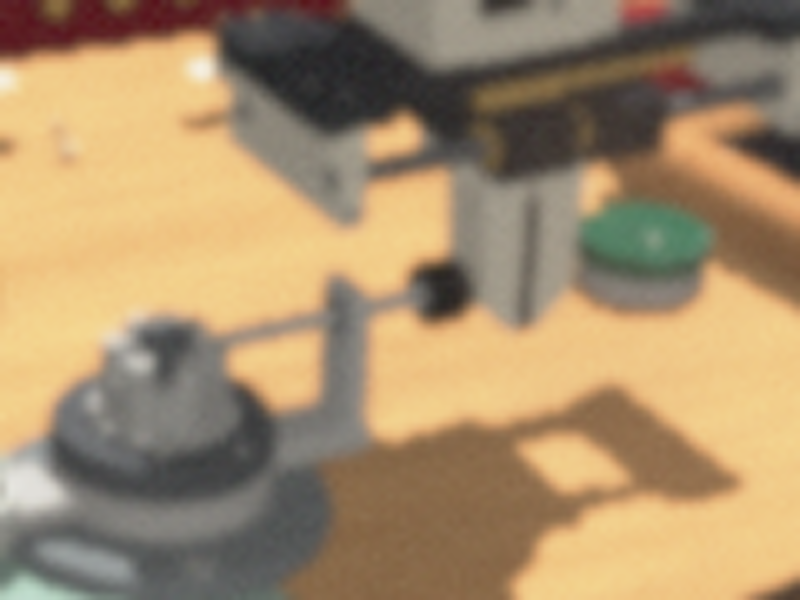

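The pin now bridges from the bracket (345,300) to the nut (220,340). The knob (440,290) touches the finger and the force is normal sliding. I'll keep going.

Call:
arm_command([
  [[0,-0.004,0,0,0,0],[0,-0.004,0,0,0,0],[0,-0.003,0,0,0,0]],
])

```text
clock: 11.9
position: [0.5132, -0.0884, 0.0637]
ee_rot: [-3.142, -0.008, 0.0]
force: [-1.2, -1.8, -0.9]
width: 0.004
gripper_force: 0.6
```

Call:
arm_command([
  [[0,-0.002,0,0,0,0],[0,-0.002,0,0,0,0]],
])

```text
clock: 12.15
position: [0.5132, -0.0867, 0.0638]
ee_rot: [3.139, 0.005, 0.0]
force: [0.1, -12.3, -0.4]
width: 0.006
gripper_force: 5.9
```

Call:
arm_command([
  [[0,-0.002,0,0,0,0],[0,-0.002,0,0,0,0]],
])

```text
clock: 12.4
position: [0.5131, -0.0864, 0.064]
ee_rot: [3.136, -0.0, 0.001]
force: [-0.9, -23.8, 1.8]
width: 0.007
gripper_force: 11.8
```

It stopped hard at about the predicted home position (12–24 N). Now I'll back off, rise and check the knob distance.

Call:
arm_command([
  [[0,0.015,0,0,0,0],[0,0.02,0,0,0,0],[0,0.01,-0.03,0,0,0],[0,0.02,-0.05,0,0,0],[0,0.04,-0.03,0,0,0],[0,0.05,0,0,0,0],[0,0.05,0,0,0,0],[0,0,0,0,0,0]],
])

```text
clock: 13.4
position: [0.513, -0.2906, 0.1737]
ee_rot: [3.14, -0.003, 0.0]
force: [0.4, 0.4, -0.7]
width: 0.007
gripper_force: 0.0
```

Run:
```python
from h import *
st()
im=grab('top'); g=im['pixels'].astype(float).mean(2)
def cen(m,u0,u1,v0,v1):
    k=np.zeros_like(m);k[v0:v1,u0:u1]=m[v0:v1,u0:u1]; v,u=np.nonzero(k); return u.mean(),v.mean(),len(u)
kn=cen(g<85,354,374,254,270); re=cen(g<75,285,303,254,272)
K=onz(im,*kn[:2],.0595);R=onz(im,*re[:2],.032); print(kn,K,R,'knob-rest',np.hypot(*(K-R)[:2]),'want .164')
cv2.imwrite('pics/f.png',cv2.resize(im['pixels'][225:300,290:390,::-1],(800,600),interpolation=2))
```

```text
t 13.4 p [ 0.513  -0.2906  0.1737] a(y) 89.9 zdir [ 0.    -0.002 -1.   ] q [ 0.4   0.44  0.03  1.75 -0.01  0.94 -1.14] F [ 0.4  0.4 -0.7] M [0.08 0.01 0.02] w 0.0007 gf 0.0
(np.float64(361.4146341463415), np.float64(263.1829268292683), 82) [ 0.50924442 -0.05721799  0.0595    ] [0.51209528 0.1016785  0.032     ] knob-rest 0.1589220622608229 want .164
```

View pics/f.png

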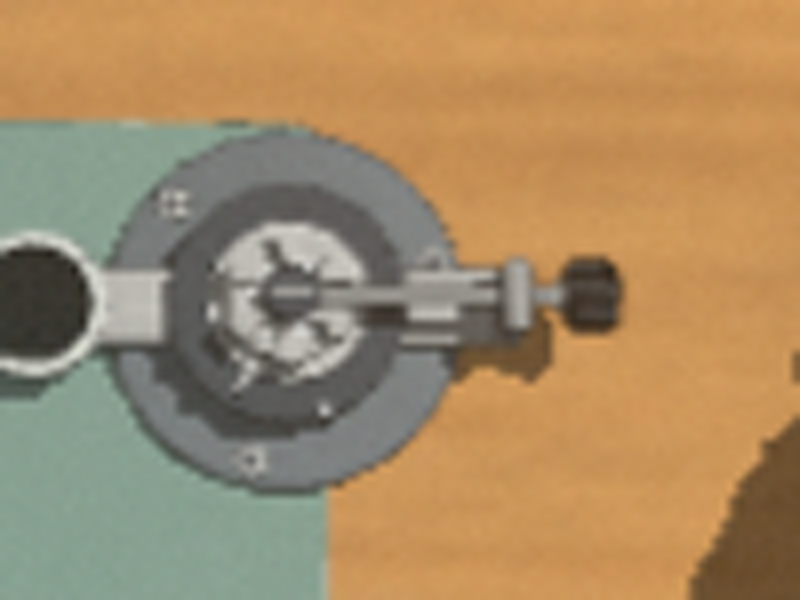

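The picture shows the pin running through the right-hand slot into the stud (300,292), with the nut not moved. The knob (592,295) is 31 crop px, about 9–10 mm, from the bracket, which matches fully home (10 mm). My computed knob distance came out 5 mm short because the mask also picked up the bracket's shadow. Nothing touches the robot.

```bash
python3 -c "
from h import *
print(arm.sign_off())"
```

```text
the job is handed in; nothing more can be done
None
```

The nut is turned about 48° past the snug mark to the first slot in line, and by the camera check the pin is fully home through it; I handed the job in at about 13.5 s on the robot's clock, and the result hasn't been reported.

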